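# Level the sagging roller rest and hold its bolt

## Robot

A 6-joint arm with a two-finger parallel gripper is mounted at the origin on the work surface. World frame = base frame: x ahead of the robot, y to its left, z up, the work surface at z = 0. Lengths are in m, angles in rad, forces in N, time in s.
With the tool pointing down it reaches from about 0.35 to 0.95 m from the base axis. Payload 17.4 kg.
Tool frame: the origin (TCP) lies between the finger pads; the fingertips stand robot.tip_extent ahead of it and the grasp point (between the pads) lies 11 mm behind it (robot.tip_extent is the distance from the TCP to the fingertips, in m); z points along the fingers, y is the line along which they close (so a half turn about z gives the same grasp; the last joint's range is limited). The gripper opens to 93 mm and grips with 3 to 60 N. Pads are 15 mm wide; open, the fingers measure 128 mm over their backs; the gripper's body (75 mm by 188 mm) begins 65 mm behind the grasp point.
Start: joints at [-1.241, 0.116, 1.442, -0, 1.584, -0.038], TCP at [0.243, -0.63, 0.227] pointing down, gripper open.
Joint ranges: [-2.83, 2.83], [-0.83, 2.19], [0.07, 2.5], [-1.14, 4.28], [0.01, 3], [-2.97, 2.97]. Speed limits (rad/s): [1.89, 1.89, 2.22, 3.14, 3.14, 3.14].

## Interface

Orientations are given as a rotation vector (axis times angle).
In Python, from rig import get_state, cams, close_job, robot gives the robot as it stands.
- The arm moves only by the tool send_rows, never from a script. Its argument "increments" is a list of rows, each a list of 3 entries, a list of its own where there are three numbers: the shift along the tool's x, y, z in mm, then the turn, a rotation vector about the tool's x, y, z in degrees, then the opening, from -1 (shut) to 1 (fully open). A call has 1 to 12 rows; each row is the pose to reach, as a shift and turn from the pose commanded when the call began, along the tool's axes at that moment; what a row does not reach only later rows make up. A row lasts 1/8 s, in which the tool goes at most 62.5 mm and 10.7 degrees, less where a joint would pass 70% of its speed; a pose out of reach is approached as far as the arm can. A call with a gripper value outside its range is refused whole. The fingers move at their own pace and stop on an object; "squeeze" is the grip in N (left out, the last holds). Time passes only in rows, so rows that repeat a pose let the fingers close. It gives the time, the measured TCP pose, the force, the opening and the grip force at its end, in the units of the state.
- get_state(): the state, without advancing time (a new reading comes with each control period).
- cams.camera(name): name is "scene" or "side" or "wrist"; returns a dict with "image" (480x640x3 uint8, blue, green, red), "range_z" (480x640 float32, m along the optical axis (not along the pixel's ray), 0 where there is no reading), "fov_y" (degrees; the focal length in pixels is half the picture's height over the tangent of half this angle, whatever the lens; pixels are square), "cx", "cy" (the principal point, pixels), "world_from_camera" (4x4, takes a point from camera to world coordinates). Camera axes: x right, y down, z forward; pixel columns grow to the right and rows downward; lengths in m; the calibration is good to about 2 mm. A picture is of the moment at which its call begins.
- close_job(): hands the job in; it is judged then, once.
The state is a dict: "clock": time; "joint_positions": joint angles; "joint_vel": joint speeds; "joint_torque": joint torques, N m; "eef_pos": TCP position; "tool_rot": TCP orientation; "force": force on the tool from outside, world axes, zero at the start; "moment": the same for the moment, N m; "gripper_width": finger opening in m; "finger_force": force on a finger pad.
Only numpy, scipy, OpenCV 4.12 (cv2) and the standard library are available. Lean on these libraries where they do the work, as an engineer would, in place of code of your own. Each camera call takes 0.05 s, during which the arm holds its last target. There are 200 camera calls.

## Task

The swing arm of the roller rest has come slack and is slowly sinking. Lift the arm back up to level by the round pad at its end, let it go, and then straight away reach down between the two cheeks of the bracket, grip the square bolt head hidden there across its flats, and hold it so that the bolt cannot turn and the arm stays level, ready for a colleague to tighten the nut. Finish while still gripping the bolt head, and leave the tin, the bottle and the hand roller alone.

Things in the scene. Friction and masses are not known exactly. Their poses are not given: they have to be found in the camera images.
- bracket: Fixed roller rest: steel foot 130 x 100 x 10 mm and post under a grey U-channel, open above and at both y ends. Origin: centre of the foot's underside, on the work surface; z up, x along the bolt. The two upright cheeks span y = -30 to +30 mm, 6 mm thick, 168 mm high over the work surface. Bolt axis: y = 0, height 140 mm. Nut and swing arm are outside the +x cheek.
- gap_mouth (a point): Middle of the channel's open top, 168 mm over the work surface, at x = y = 0 in the bracket's frame. The gap between the cheeks runs along the bracket's y and is 48 mm wide (inner faces at x = -24 and +24 mm); its floor is 74 mm below this point, the bolt axis 28 mm below it.
- rest_arm (a joint): Angle of the arm and bolt, which turn as one, rad: 0 = level (arm along the bracket's +y, two flats of the bolt head upright), positive = arm's end sunk; stops at -0.30 and 0.95. Left alone it creeps down at about 0.007 to 0.018 rad/s. The joint is stiff and greasy (8 N m per rad/s): it nearly stays where it is put but resists quick turning; lifting the pad at 15 mm/s takes about 10 N.
- rest_pad: The round black rubber pad (disc 34 mm in diameter, 16 mm thick along the bracket's x) at the arm's end. Origin: its centre, 115 mm from the bolt axis, x = 37 mm in the bracket's frame. Its flat faces look along +x and -x of the bracket, free on both sides, so it can be pinched across its thickness from above. Arm: aluminium bar 10 mm thick, 18 mm deep. Axes turn with the arm.
- bolt_head (a point): Centre of the square steel bolt head between the cheeks: 24 x 24 mm across the flats, 14 mm long along the bolt axis; it lies on the bolt axis at x = -3 mm and height 140 mm in the bracket's frame. Its own axes turn with the arm (y along the arm, x along the bolt).
- head_a: The half of the bolt head on the arm's side: its 24 mm flat looks along +y of the bracket when the arm is level. Origin: centre of this half (24 x 12 x 14 mm).
- head_b: The other half of the bolt head: its flat looks along -y of the bracket when the arm is level. Origin: centre of this half (24 x 12 x 14 mm). The two halves are one solid piece.
- ink_tin: Bystander: round bare metal tin, 86 mm in diameter, 75 mm high, standing. Origin: centre of its underside.
- ink_bottle: Bystander: black bottle with white cap and pale label, 68 mm in diameter, 150 mm high, standing. Origin: centre of its underside.
- brayer: Bystander: small hand roller lying down: black roller 38 mm in diameter and 80 mm long, wooden handle, 180 mm long in all. Origin: on the work surface under the roller's middle; the handle points to its -x.

How it is judged:
By the outcome, as a careful person would: the job done as asked, in the order asked, and still so for the second after the job is handed in, while the arm keeps its last pose, push and grip.
It also fails if it takes over 58 s, if anything falls off the work surface, if the arm or the gripper's body presses on something with over 40 N, if the wrist force passes 120 N, or if a joint passes its speed limit or range.

## Working session

There is one attempt and no reset: what is moved stays moved. The work goes in short steps, Python scripts to look and compute and a tool call to move; the robot and the scene stay as the last step left them, time stands still between calls to the robot, and variables do not carry over. Pictures are saved under pics/ and viewed, at most 10 in all, crops included, and the job is handed in when it is done.

Besides the shell and the picture viewer there is one more tool, called after ">>>" by a JSON object that holds its "api" and its "payload". send_rows: Moves the arm, as the interface text tells. Its arguments: {"type":"object","properties":{"increments":{"type":"array"},"squeeze":{"type":"number"}},"required":["increments"]}

```bash
mkdir -p pics; ls; cat > h.py <<'E'
import numpy as np,cv2
from scipy.spatial.transform import Rotation as R
from rig import get_state,cams,close_job,robot
def f(c): return 240/np.tan(np.radians(c["fov_y"])/2)
def pts(c):
    z=c["range_z"];v,u=np.mgrid[:480,:640];F=f(c)
    p=np.stack([(u-c["cx"])/F*z,(v-c["cy"])/F*z,z],-1)
    T=c["world_from_camera"];return p@T[:3,:3].T+T[:3,3]
def ray(c,u,v):
    T=c["world_from_camera"];d=np.array([(u-c["cx"])/f(c),(v-c["cy"])/f(c),1.])
    return T[:3,3],T[:3,:3]@d
def onplane(c,u,v,z):
    o,d=ray(c,u,v);return o+d*(z-o[2])/d[2]
E
python3 - <<'E'
from h import *
s=get_state();print({k:np.round(v,3) for k,v in s.items()},robot.tip_extent)
ims=[]
for n in["scene","side","wrist"]:
    c=cams.camera(n);cv2.imwrite(f"pics/{n}0.png",c["image"]);np.savez(f"{n}0.npz",**c)
    print(n,c["fov_y"],np.round(c["world_from_camera"],3).tolist(),(c["range_z"]>0).mean())
E
```

```text
pics
{'clock': np.float64(0.0), 'joint_positions': array([-1.241,  0.116,  1.442, -0.   ,  1.584, -0.038]), 'joint_vel': array([-0.001, -0.   ,  0.   ,  0.   , -0.002,  0.001]), 'joint_torque': array([-2.0000e-03, -7.2126e+01, -6.2262e+01,  7.8000e-02,  2.4000e-02,
       -0.0000e+00]), 'eef_pos': array([ 0.243, -0.63 ,  0.226]), 'tool_rot': array([-3.088, -0.574,  0.   ]), 'force': array([-0.653, -0.649, -1.264]), 'moment': array([-0.007,  0.003, -0.006]), 'finger_force': np.float64(0.0), 'gripper_width': np.float64(0.093)} 0.008
scene 42.6042638969359 [[-0.692, 0.393, -0.606, 1.172], [0.722, 0.356, -0.593, 0.552], [-0.017, -0.848, -0.53, 0.644], [0.0, 0.0, 0.0, 1.0]] 0.9959993489583333
side 49.39937962497226 [[1.0, 0.0, 0.022, 0.524], [-0.017, -0.594, 0.805, -0.771], [0.013, -0.805, -0.593, 0.676], [0.0, 0.0, 0.0, 1.0]] 0.9957649739583333
wrist 67.56529685610437 [[0.36, -0.898, -0.252, 0.312], [-0.933, -0.347, -0.096, -0.603], [-0.001, 0.27, -0.963, 0.384], [0.0, 0.0, 0.0, 1.0]] 0.9961881510416667
```

View pics/scene0.png

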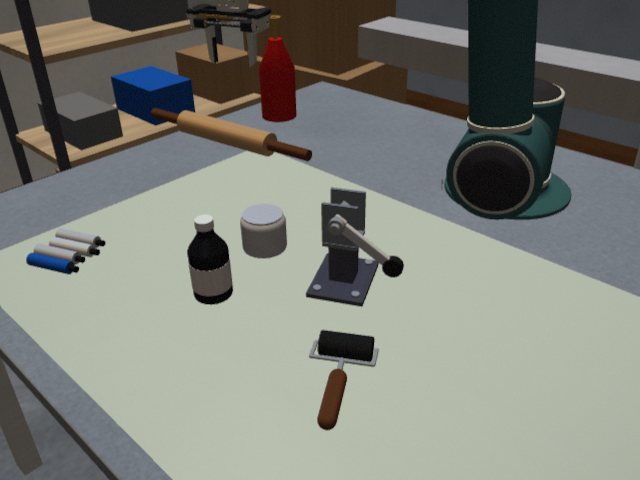

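View pics/side0.png

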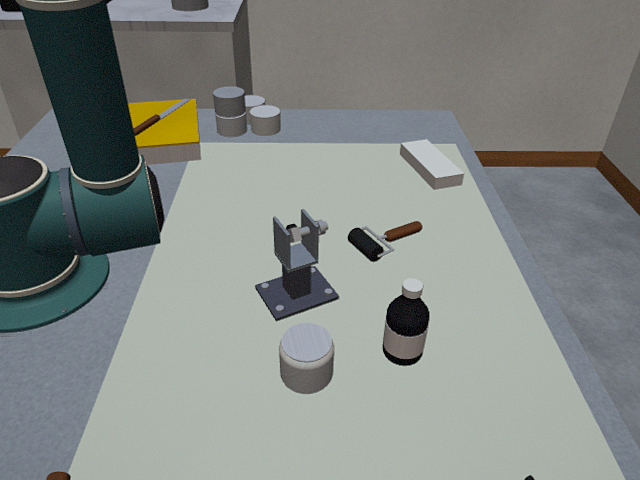

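The scene view shows the bracket at about (342,240), with its foot at (343,280) and the arm sunk to the black pad at (393,266). The side view shows the channel at (297,245), with the cheek tops at (280,222) and (310,215), and looks nearly along the gap. The tin, the bottle and the brayer stand clear of it.

```bash
cat > m.py <<'E'
from h import *
S={n:dict(np.load(f"{n}0.npz")) for n in["scene","side"]}
C=[]
for n,c in S.items():
    P=pts(c).reshape(-1,3);im=c["image"].reshape(-1,3)
    w=P[(np.abs(P[:,0]-.5)<.4)&(P[:,2]>-.03)&(P[:,2]<.03)&(np.abs(P[:,1])<.4)]
    print(n,"table z",np.round(np.median(w[:,2]),4))
    # things taller than 5mm, connected in image
    m=((P[:,2]>.006)&(P[:,2]<.25)&(P[:,0]>.25)&(P[:,0]<.95)&(np.abs(P[:,1])<.45)).reshape(480,640).astype(np.uint8)
    k,l,st,ce=cv2.connectedComponentsWithStats(m)
    for i in range(1,k):
        if st[i,4]>150:
            q=P[l.ravel()==i];print(n,i,st[i],"min",np.round(np.percentile(q,2,axis=0),3),"max",np.round(np.percentile(q,98,axis=0),3))
E
python3 m.py
```

```text
scene table z 0.0002
scene 2 [ 446  147   37   52 1087] min [ 0.25 -0.    0.1 ] max [0.258 0.064 0.177]
scene 24 [ 306  188   98  117 5794] min [ 0.451 -0.076  0.007] max [0.568 0.07  0.167]
scene 32 [ 240  204   47   53 2105] min [ 0.494 -0.254  0.008] max [ 0.567 -0.181  0.076]
scene 33 [ 187  215   46   88 2900] min [ 0.664 -0.191  0.009] max [ 0.719 -0.145  0.149]
scene 38 [ 49 252  36  22 437] min [ 0.792 -0.449  0.007] max [ 0.846 -0.407  0.024]
scene 39 [ 309  330   70  101 2946] min [0.627 0.064 0.01 ] max [0.775 0.175 0.038]
side table z 0.0001
side 1 [ 414  157   51   31 1085] min [0.811 0.343 0.007] max [0.913 0.447 0.036]
side 3 [151 190  14  50 397] min [ 0.25  -0.005  0.104] max [0.256 0.053 0.175]
side 5 [ 255  209   84  111 4782] min [ 0.444 -0.097  0.007] max [0.565 0.01  0.167]
side 6 [ 348  221   75   40 1268] min [0.616 0.051 0.009] max [0.769 0.16  0.038]
side 7 [ 383  278   47   87 2960] min [ 0.651 -0.215  0.009] max [ 0.712 -0.172  0.15 ]
side 8 [ 279  323   56   70 3238] min [ 0.485 -0.268  0.009] max [ 0.562 -0.194  0.076]
```

```bash
python3 - <<'E'
import cv2,numpy as np
a=cv2.imread("pics/scene0.png")[175:310,290:420];b=cv2.imread("pics/side0.png")[195:325,245:350]
a=cv2.resize(a,None,fx=3.5,fy=3.5,interpolation=2);b=cv2.resize(b,(int(105*3),int(130*3.5)),interpolation=2)
b=cv2.resize(cv2.imread("pics/side0.png")[195:325,245:340],None,fx=3.5,fy=3.5,interpolation=2)
h=max(a.shape[0],b.shape[0]);a=cv2.copyMakeBorder(a,0,h-a.shape[0],0,5,0);b=cv2.copyMakeBorder(b,0,h-b.shape[0],0,0,0)
cv2.imwrite("pics/c1.png",np.hstack([a,b]));print(np.hstack([a,b]).shape)
E
```

```text
(472, 792, 3)
```

View pics/c1.png

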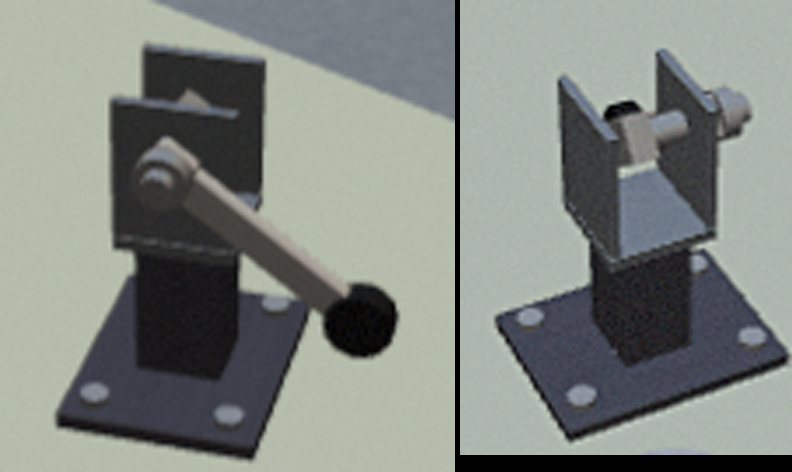

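The crop confirms the arm slopes down at roughly 35 degrees to the pad. The square head is tilted, and a dark spot shows beside it in the gap in the side view, at about (285,227) in the full image. Next I'll measure the bracket's pose.

```bash
cat > m2.py <<'E'
from h import *
S={n:dict(np.load(f"{n}0.npz")) for n in["scene","side"]}
for n,c in S.items():
    P=pts(c);im=c["image"].astype(int);Q=P.reshape(-1,3)
    box=(P[...,0]>.43)&(P[...,0]<.6)&(np.abs(P[...,1])<.12)
    m=box&(P[...,2]>.006)&(P[...,2]<.0125)
    r=cv2.minAreaRect((P[m][:,:2]*1000).astype(np.float32));print(n,"foot rect mm",np.round(r[0],1),np.round(r[1],1),round(r[2],2))
    # cheek/other planes: normals by local cross products
    gx=np.gradient(P,axis=1);gy=np.gradient(P,axis=0);N=np.cross(gx,gy);N/=np.linalg.norm(N,axis=-1,keepdims=True)+1e-12
    k=box&(P[...,2]>.1)&(P[...,2]<.165)&(np.abs(N[...,2])<.15)
    a=np.degrees(np.arctan2(N[...,1],N[...,0]))[k]%180
    h,e=np.histogram(a,36);print("normal az",[(int(e[i]),int(h[i])) for i in np.argsort(-h)[:4]])
    top=box&(P[...,2]>.165)&(P[...,2]<.172);t=P[top]
    print("tops",len(t),np.round(t.mean(0),4) if len(t) else"")
    # bottle cap centre / tin top for cross check
    for nm,lo,hi,x0,y0 in[("tin",.070,.08,.53,-.225),("cap",.146,.155,.69,-.18),]:
        q=Q[(Q[:,2]>lo)&(Q[:,2]<hi)&(np.hypot(Q[:,0]-x0,Q[:,1]-y0)<.07)];
        (x,y),rr=cv2.minEnclosingCircle((q[:,:2]*1000).astype(np.float32));print(nm,round(x,1),round(y,1),round(rr,1),q[:,2].max())
    dk=box&(im.max(-1)<26)&(P[...,2]>.02)
    for z0,z1 in[(.02,.2)]:
        d=dk.astype(np.uint8);kk,l,st,ce=cv2.connectedComponentsWithStats(d)
        for i in range(1,kk):
            if st[i,4]>15:q=P[l==i];print("dark",st[i],np.round(ce[i],1),np.round(q.mean(0),4),np.round(np.ptp(q,axis=0),3))
E
python3 m2.py
```

```text
scene foot rect mm [506.1 -36.6] [133.1 100.9] 26.69
normal az [(124, 73), (129, 52), (174, 23), (55, 22)]
tops 202 [ 0.5067 -0.0361  0.1669]
tin 524.5 -223.3 41.9 0.07793355253423329
cap 685.8 -178.5 17.1 0.15154750353157792
dark [330 249  28  32 368] [344.4 264.2] [ 0.5163 -0.0243  0.0471] [0.05  0.038 0.06 ]
dark [383 259  20  18 263] [392.7 267.3] [0.5015 0.0666 0.0754] [0.026 0.028 0.032]
side foot rect mm [504.7 -39.3] [130.5 103.4] 26.56
normal az [(24, 144), (19, 107), (29, 83), (0, 54)]
tops 168 [ 0.5036 -0.0402  0.1671]
tin 523.0 -225.1 39.8 0.07778371704194964
cap 685.3 -180.3 16.7 0.15175311555962345
```

```bash
cat >> h.py <<'E'
B=np.array([.5054,-.0382,0]);YAW=26.6
def brk(p):
    a=np.radians(YAW);return B+np.array([[np.cos(a),-np.sin(a),0],[np.sin(a),np.cos(a),0],[0,0,1]])@np.asarray(p,float)
def downrot(ydeg):  # tool z down, tool y at azimuth ydeg
    a=np.radians(ydeg);y=np.array([np.cos(a),np.sin(a),0]);z=np.array([0,0,-1.]);x=np.cross(y,z);return R.from_matrix(np.stack([x,y,z],1))
def plan(p,Rt,s=None):
    s=s or get_state();R0=R.from_rotvec(s["tool_rot"]);d=R0.inv().apply(np.asarray(p)-s["eef_pos"])*1000
    rv=np.degrees((R0.inv()*Rt).as_rotvec());return np.round(d,1),np.round(rv,1)
E
python3 - <<'E'
from h import *
s=get_state();M=R.from_rotvec(s["tool_rot"]).as_matrix();print(np.round(M,3));print("y az",np.degrees(np.arctan2(M[1,1],M[0,1])))
pad=brk([.037,.0952,.0755]);print(pad,brk([0,0,0]),np.hypot(*pad[:2]))
for y in(YAW,YAW+180,YAW+90,YAW-90):print(y,plan([pad[0],pad[1],.235],downrot(y)))
E
```

```text
[[ 0.933  0.36  -0.   ]
 [ 0.36  -0.933  0.001]
 [ 0.    -0.001 -1.   ]]
y az -68.92854855104956
[0.49585704 0.06349057 0.0755    ] [ 0.5054 -0.0382  0.    ] 0.4999052491551501
26.6 (array([ 485.5, -555.8,   -8.4]), array([ -0. ,  -0. , -95.5]))
206.6 (array([ 485.5, -555.8,   -8.4]), array([-0. ,  0. , 84.5]))
116.6 (array([ 485.5, -555.8,   -8.4]), array([-0.000e+00,  1.000e-01,  1.745e+02]))
-63.4 (array([ 485.5, -555.8,   -8.4]), array([-0. , -0. , -5.5]))
```

>>> {"api": "send_rows", "payload": {"increments": [[[485, -556, -9], [0, 0, -95.5], 1], [[485, -556, -9], [0, 0, -95.5], 1], [[485, -556, -9], [0, 0, -95.5], 1], [[485, -556, -9], [0, 0, -95.5], 1], [[485, -556, -9], [0, 0, -95.5], 1], [[485, -556, -9], [0, 0, -95.5], 1], [[485, -556, -9], [0, 0, -95.5], 1], [[485, -556, -9], [0, 0, -95.5], 1], [[485, -556, -9], [0, 0, -95.5], 1], [[485, -556, -9], [0, 0, -95.5], 1], [[485, -556, -9], [0, 0, -95.5], 1], [[485, -556, -9], [0, 0, -95.5], 1]]}}

```text
clock: 1.65
eef_pos: [0.4956, 0.0658, 0.2356]
tool_rot: [1.65, 2.673, 0.0]
force: [0.5, -1.1, -0.2]
gripper_width: 0.093
finger_force: 0.0
```

```bash
python3 - <<'E'
from h import *
s=get_state();print(s["clock"],np.round(s["eef_pos"],4),np.round(s["joint_positions"],2),np.round(s["joint_vel"],2))
c=cams.camera("wrist");cv2.imwrite("pics/w1.png",c["image"]);np.savez("w1.npz",**c)
E
```

```text
1.65 [0.4956 0.0658 0.2356] [ 0.08 -0.27  1.79  0.    1.62 -0.38] [ 0.75  0.4  -0.32 -0.   -0.08  0.75]
```

View pics/w1.png

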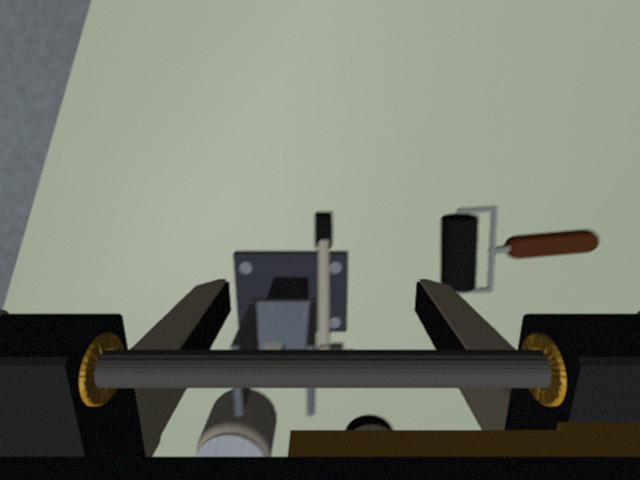

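The wrist picture shows the pad at about (323,227) above the foot and the brayer at the right. The arm was still settling, so I'll retake it and measure the pad.

```bash
cat > m3.py <<'E'
from h import *
import sys
s=get_state();print(s["clock"],np.round(s["eef_pos"],4),"maxvel",np.abs(s["joint_vel"]).max().round(3))
def rep(n,c):
    P=pts(c);im=c["image"].astype(int)
    Q=P-B;a=np.radians(YAW);lx=Q[...,0]*np.cos(a)+Q[...,1]*np.sin(a);ly=-Q[...,0]*np.sin(a)+Q[...,1]*np.cos(a)
    m=((im.max(-1)<40)&(lx>.015)&(lx<.065)&(ly>.07)&(ly<.15)&(P[...,2]>.03)&(P[...,2]<.2)).astype(np.uint8)
    k,l,st,ce=cv2.connectedComponentsWithStats(m);i=1+np.argmax(st[1:,4]) if k>1 else 0
    if not i: print(n,"no pad");return
    g=l==i;print(n,"pad px",np.round(ce[i],1),st[i],"lx %.4f..%.4f ly %.4f..%.4f z %.4f..%.4f"%tuple(v for A in(lx,ly,P[...,2]) for v in np.percentile(A[g],[3,97])),"mean",np.round([lx[g].mean(),ly[g].mean(),P[...,2][g].mean()],4))
    return ce[i]
pads={}
for n in["scene","wrist"]:
    c=cams.camera(n);u=rep(n,c);pads[n]=(c,u);np.savez(f"{n}_l.npz",**c)
E
python3 m3.py; python3 m3.py; python3 - <<'E'
from h import *
c=dict(np.load("wrist_l.npz"));P=pts(c);im=c["image"]
m=(P[...,2]>.006)&(P[...,2]<.0125)&(P[...,0]>.43)&(P[...,0]<.6)&(np.abs(P[...,1])<.12)
print(cv2.minAreaRect((P[m][:,:2]*1000).astype(np.float32)))
E
```

```text
1.7 [0.4966 0.0695 0.2353] maxvel 0.136
scene pad px [391.8 267.4] [382 257  20  21 300] lx 0.0318..0.0466 ly 0.0796..0.1074 z 0.0588..0.0866 mean [0.0427 0.0939 0.0745]
wrist pad px [320.5 229.8] [313 216  16  34 444] lx 0.0292..0.0425 ly 0.0834..0.1081 z 0.0746..0.0874 mean [0.0358 0.0978 0.0835]
1.8 [0.4954 0.0651 0.2351] maxvel 0.057
scene pad px [391.8 267.4] [382 257  20  21 302] lx 0.0330..0.0469 ly 0.0797..0.1072 z 0.0587..0.0869 mean [0.0427 0.0938 0.0745]
wrist pad px [323.  226.4] [316 213  15  34 412] lx 0.0297..0.0422 ly 0.0856..0.1081 z 0.0739..0.0873 mean [0.036  0.0982 0.0833]
((503.9921875, -36.925933837890625), (130.09222412109375, 98.9598617553711), 26.610628128051758)
```

```bash
sed -i 's/^B=.*;YAW/B=np.array([.5049,-.0377,0]);YAW/' h.py; python3 - <<'E'
from h import *
p=brk([.0368,.0945,.064]);print(p,plan(p,downrot(YAW)))
E
```

```text
[0.49549164 0.06327511 0.064     ] (array([  0. ,   0.5, 171.4]), array([-0.,  0.,  0.]))
```

>>> {"api": "send_rows", "payload": {"increments": [[[0, 0.5, 60], [0, 0, 0], 0], [[0, 0.5, 110], [0, 0, 0], 0], [[0, 0.5, 145], [0, 0, 0], 0], [[0, 0.5, 165], [0, 0, 0], 0], [[0, 0.5, 171], [0, 0, 0], 0], [[0, 0.5, 171], [0, 0, 0], 0], [[0, 0.5, 171], [0, 0, 0], 0]], "squeeze": 25}}

```text
clock: 2.78
eef_pos: [0.4965, 0.0635, 0.066]
tool_rot: [1.651, 2.671, 0.002]
force: [0.1, -0.6, 0.1]
gripper_width: 0.0467
finger_force: 0.0
```

```bash
python3 m3.py;python3 - <<'E'
from h import *
a=dict(np.load("scene_l.npz"))["image"][170:320,280:440];b=dict(np.load("wrist_l.npz"))["image"]
cv2.imwrite("pics/g1.png",np.hstack([cv2.resize(a,(400,375)),cv2.resize(b,(400,300))] if 0 else [cv2.resize(a,(400,375)),cv2.copyMakeBorder(cv2.resize(b,(400,300)),0,75,0,0,0)]))
E
```

```text
2.775 [0.4965 0.0635 0.066 ] maxvel 0.002
scene pad px [395.6 204.6] [387 200  18  10 145] lx 0.0457..0.0508 ly 0.0813..0.1070 z 0.1864..0.1996 mean [0.0482 0.0943 0.1933]
wrist pad px [342.4 467.8] [ 186  456  315   24 7149] lx 0.0165..0.0634 ly 0.1168..0.1189 z 0.1741..0.1791 mean [0.04   0.1179 0.1767]
```

View pics/g1.png

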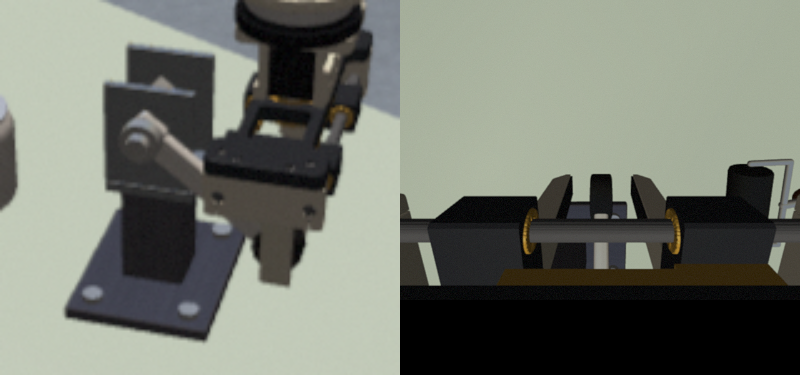

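The fingers straddle the pad, which sits midway between them in the wrist view. I'll close now.

>>> {"api": "send_rows", "payload": {"increments": [[[0, 0, 2], [0, 0, 0], -1], [[0, 0, 2], [0, 0, 0], -1], [[0, 0, 2], [0, 0, 0], -1], [[0, 0, 2], [0, 0, 0], -1], [[0, 0, 2], [0, 0, 0], -1]], "squeeze": 30}}

```text
clock: 3.5
eef_pos: [0.4959, 0.0636, 0.0627]
tool_rot: [1.651, 2.672, 0.0]
force: [1.8, 0.7, 0.1]
gripper_width: 0.0158
finger_force: 30.0
```

```bash
python3 - <<'E'
from h import *
s=get_state();e=s["eef_pos"];a=np.radians(YAW);Q=e-B
print(s["gripper_width"],s["finger_force"],s["force"].round(1),e.round(4),"lx",Q[0]*np.cos(a)+Q[1]*np.sin(a),"ly",-Q[0]*np.sin(a)+Q[1]*np.cos(a))
th0=np.arctan2(.140-.0735,.0945)
print("th0",th0)
for th in np.linspace(th0,-.03,13)[1:]:
    print(round(th,3),"dx %.1f dz %.1f"%(115*(np.cos(th)-np.cos(th0)),-115*(np.sin(th0)-np.sin(th))))
E
```

```text
0.015843224895944037 30.00015288591385 [1.8 0.7 0.1] [0.4959 0.0636 0.0627] lx 0.03728894619474918 ly 0.09463194064458087
th0 0.6132073488745095
0.56 dx 3.4 dz -5.1
0.506 dx 6.5 dz -10.4
0.452 dx 9.4 dz -15.9
0.399 dx 11.9 dz -21.5
0.345 dx 14.2 dz -27.3
0.292 dx 16.1 dz -33.1
0.238 dx 17.7 dz -39.1
0.184 dx 19.0 dz -45.1
0.131 dx 20.0 dz -51.2
0.077 dx 20.6 dz -57.3
0.024 dx 20.9 dz -63.5
-0.03 dx 20.9 dz -69.6
```

>>> {"api": "send_rows", "payload": {"increments": [[[1.7, 0, -2.5], [0, 0, 0], -1], [[3.4, 0, -5.1], [0, 0, 0], -1], [[5, 0, -7.7], [0, 0, 0], -1], [[6.5, 0, -10.4], [0, 0, 0], -1], [[8, 0, -13.1], [0, 0, 0], -1], [[9.4, 0, -15.9], [0, 0, 0], -1], [[10.7, 0, -18.7], [0, 0, 0], -1], [[11.9, 0, -21.5], [0, 0, 0], -1], [[13.1, 0, -24.4], [0, 0, 0], -1], [[14.2, 0, -27.3], [0, 0, 0], -1], [[15.2, 0, -30.2], [0, 0, 0], -1], [[16.1, 0, -33.1], [0, 0, 0], -1]], "squeeze": 35}}

```text
clock: 5.0
eef_pos: [0.4884, 0.0782, 0.0944]
tool_rot: [-1.651, -2.672, -0.0]
force: [10.5, 1.6, -17.4]
gripper_width: 0.016
finger_force: 35.0
```

```bash
cat > ang.py <<'E'
from h import *
import sys
# arm angle from bright bar pixels outside +x cheek in the scene view, plus dark pad by rays onto plane lx=.045 (pad outer face)
c=cams.camera("scene");np.savez("scene_l.npz",**c)
P=pts(c);Q=P-B;a=np.radians(YAW);lx=Q[...,0]*np.cos(a)+Q[...,1]*np.sin(a);ly=-Q[...,0]*np.sin(a)+Q[...,1]*np.cos(a);z=P[...,2]
im=c["image"].astype(int)
m=(lx>.034)&(lx<.050)&(ly>.025)&(ly<.09)&(z>.05)&(z<.19)&(im.max(-1)>70)
y=ly[m];zz=z[m];b=[]
for lo in np.arange(.025,.085,.005):
    k=(y>=lo)&(y<lo+.005)
    if k.sum()>5:b.append((lo+.0025,(np.percentile(zz[k],5)+np.percentile(zz[k],95))/2))
b=np.array(b)
if len(b)>2:
    p=np.polyfit(b[:,0],b[:,1],1);print("bar slope angle %.3f  axis z %.4f"%(-np.arctan(p[0]),p[1]),len(b), "pixels",m.sum())
s=get_state();print(s["clock"],s["eef_pos"].round(4),s["gripper_width"].round(4),s["finger_force"].round(1),s["force"].round(1))
E
python3 ang.py
```

```text
bar slope angle 0.426  axis z 0.1427 12 pixels 443Traceback (most recent call last):
  File "ang.py", line 15, in <module>
    s=get_state();print(s["clock"],s["eef_pos"].round(4),s["gripper_width"].round(4),s["finger_force"].round(1),s["force"].round(1))
                                                         ^^^^^^^^^^^^^^^^^^^^^^^^
AttributeError: 'float' object has no attribute 'round'
```

```bash
sed -i 's/^c=cams.*/c=dict(np.load(sys.argv[1])) if len(sys.argv)>1 else cams.camera("scene");np.savez("scene_l.npz",**c)/; s/\["gripper_width"\].round(4),s\["finger_force"\].round(1)/["gripper_width"],s["finger_force"]/' ang.py; python3 ang.py scene0.npz; python3 ang.py; python3 - <<'E'
from h import *
c=dict(np.load("scene_l.npz"))["image"][160:300,290:450];cv2.imwrite("pics/l1.png",cv2.resize(c,(800,600)[:1]+(700,))[:600] if 0 else cv2.resize(c,(640,560)))
E
```

```text
bar slope angle 0.674  axis z 0.1453 12 pixels 300
5.05 [0.4884 0.0783 0.0949] 0.01586829267661865 34.996814131736755 [ 4.   3.4 -8.2]
bar slope angle 0.421  axis z 0.1429 12 pixels 438
5.1 [0.4884 0.0784 0.0951] 0.01564280438087455 34.997334480285645 [ 4.3  3.9 -6.5]
```

View pics/l1.png

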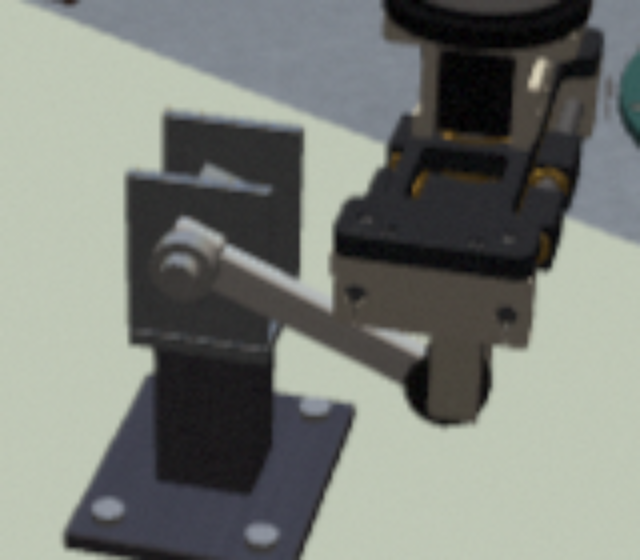

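The pad is firmly held between the fingers, at about (395,257) in the full image, and the arm is rising as planned. I'll continue to level.

>>> {"api": "send_rows", "payload": {"increments": [[[0.8, 0, -3], [0, 0, 0], -1], [[1.6, 0, -6], [0, 0, 0], -1], [[2.3, 0, -9], [0, 0, 0], -1], [[2.9, 0, -12], [0, 0, 0], -1], [[3.4, 0, -15], [0, 0, 0], -1], [[3.9, 0, -18], [0, 0, 0], -1], [[4.2, 0, -21], [0, 0, 0], -1], [[4.5, 0, -24], [0, 0, 0], -1], [[4.7, 0, -27], [0, 0, 0], -1], [[4.8, 0, -30], [0, 0, 0], -1], [[4.8, 0, -33], [0, 0, 0], -1], [[4.8, 0, -36], [0, 0, 0], -1]]}}

```text
clock: 6.6
eef_pos: [0.4861, 0.0828, 0.1302]
tool_rot: [-1.65, -2.671, -0.0]
force: [8.7, 5.1, -17.5]
gripper_width: 0.016
finger_force: 35.0
```

>>> {"api": "send_rows", "payload": {"increments": [[[0, 0, -1], [0, 0, 0], -1], [[0, 0, -1], [0, 0, 0], -1], [[0, 0, -1], [0, 0, 0], -1], [[0, 0, -1], [0, 0, 0], -1]]}}

```text
clock: 7.1
eef_pos: [0.4862, 0.0827, 0.1324]
tool_rot: [-1.651, -2.672, -0.001]
force: [2.5, 5.4, -4.1]
gripper_width: 0.0158
finger_force: 35.0
```

```bash
python3 ang.py; python3 - <<'E'
from h import *
c=dict(np.load("scene_l.npz"))
im=c["image"][150:290,290:450];cv2.imwrite("pics/l2.png",cv2.resize(im,(640,560)))
# where the pad outline should be when level: project, lx .045 face
T=np.linalg.inv(c["world_from_camera"])
def pr(p):
    q=T[:3,:3]@p+T[:3,3];return np.round([f(c)*q[0]/q[2]+c["cx"],f(c)*q[1]/q[2]+c["cy"]],1)
for th in(-.05,0,.05,.1):print(th,"pad bottom px",pr(brk([.037,.115*np.cos(th),.14-.115*np.sin(th)-.017])),"centre",pr(brk([.037,.115*np.cos(th),.14-.115*np.sin(th)])))
print("axis px",pr(brk([.042,0,.14])))
E
```

```text
bar slope angle 0.111  axis z 0.1421 12 pixels 453
7.15 [0.4862 0.0827 0.1324] 0.01565723107483585 34.998634457588196 [ 1.   5.1 -6.4]
-0.05 pad bottom px [407.8 239. ] centre [408.5 229.8]
0 pad bottom px [407.7 242.1] centre [408.3 232.9]
0.05 pad bottom px [407.3 245.2] centre [408.  236.1]
0.1 pad bottom px [406.8 248.2] centre [407.5 239.1]
axis px [336.5 224.5]
```

View pics/l2.png

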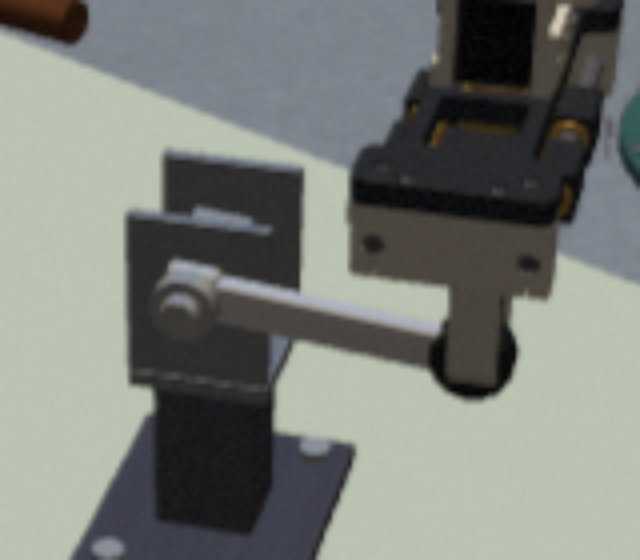

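The pad has slipped about 10 mm down in the fingers. The pad bottom at about (408,249) puts the arm still about 0.07 rad low. I'll re-grip lower and harder, then lift slowly.

>>> {"api": "send_rows", "payload": {"increments": [[[0, 0, 0], [0, 0, 0], -0.4], [[0, 0, 0], [0, 0, 0], -0.4], [[0, 0, 6], [0, 0, 0], -0.4], [[0, 0, 12], [0, 0, 0], -0.4], [[0, 0, 13], [0, 0, 0], -0.4], [[0, 0, 13], [0, 0, 0], -1], [[0, 0, 13], [0, 0, 0], -1], [[0, 0, 13], [0, 0, 0], -1], [[0, 0, 13], [0, 0, 0], -1]], "squeeze": 58}}

```text
clock: 8.28
eef_pos: [0.4865, 0.0823, 0.1199]
tool_rot: [1.651, 2.672, 0.0]
force: [0.6, -0.3, -1.1]
gripper_width: 0.0154
finger_force: 58.0
```

```bash
python3 ang.py
```

```text
bar slope angle 0.130  axis z 0.1427 12 pixels 457
8.325 [0.4865 0.0823 0.1198] 0.015827003604917168 58.000035881996155 [ 0.9 -0.1 -0. ]
```

>>> {"api": "send_rows", "payload": {"increments": [[[0, 0, -1], [0, 0, 0], -1], [[0, 0, -2], [0, 0, 0], -1], [[0, 0, -3], [0, 0, 0], -1], [[0, 0, -4], [0, 0, 0], -1], [[0, 0, -5], [0, 0, 0], -1], [[0, 0, -6], [0, 0, 0], -1], [[0, 0, -7], [0, 0, 0], -1], [[0, 0, -8], [0, 0, 0], -1], [[0, 0, -9], [0, 0, 0], -1], [[0, 0, -10], [0, 0, 0], -1], [[0, 0, -11], [0, 0, 0], -1], [[0, 0, -11], [0, 0, 0], -1]]}}

```text
clock: 9.82
eef_pos: [0.4865, 0.0822, 0.1301]
tool_rot: [-1.652, -2.672, 0.0]
force: [6.2, -1.4, -8.6]
gripper_width: 0.0159
finger_force: 58.0
```

```bash
cat >> ang.py <<'E'
# pad bottom rows in the scene view, by dark mask near predicted column
T=np.linalg.inv(c["world_from_camera"])
def pr(p):
    q=T[:3,:3]@p+T[:3,3];return np.array([f(c)*q[0]/q[2]+c["cx"],f(c)*q[1]/q[2]+c["cy"]])
# bar edges in image vs projected level edges, subpixel: brightness columns
ims=c["image"].astype(float).max(-1)
t=m.astype(np.uint8);v,u=np.nonzero(t)
cu=np.arange(u.min()+3,u.max()-2);mid=np.array([v[u==k].mean() for k in cu])
p=np.polyfit(cu,mid,1)
for th in(-.05,0,.05,.1,.6):
    A=pr(brk([.042,.025*np.cos(th),.14-.025*np.sin(th)]));D=pr(brk([.042,.09*np.cos(th),.14-.09*np.sin(th)]))
    print(th,"pred slope %.3f at u=370 v=%.1f"%((D-A)[1]/(D-A)[0],A[1]+(370-A[0])*(D-A)[1]/(D-A)[0]),end="; ")
print("\nmeasured slope %.3f v=%.1f"%(p[0],np.polyval(p,370)))
E
python3 ang.py; python3 ang.py scene0.npz
```

```text
bar slope angle 0.041  axis z 0.1420 12 pixels 432
9.875 [0.4865 0.0822 0.1302] 0.015521364787986578 57.99496650695801 [ 6.2 -1.4 -8.9]
-0.05 pred slope 0.097 at u=370 v=227.7; 0 pred slope 0.142 at u=370 v=229.2; 0.05 pred slope 0.186 at u=370 v=230.7; 0.1 pred slope 0.231 at u=370 v=232.2; 0.6 pred slope 0.753 at u=370 v=249.7; 
measured slope 0.163 v=228.3
bar slope angle 0.674  axis z 0.1453 12 pixels 300
9.875 [0.4865 0.0822 0.1302] 0.015521364787986578 57.99496650695801 [ 6.2 -1.4 -8.9]
-0.05 pred slope 0.097 at u=370 v=227.7; 0 pred slope 0.142 at u=370 v=229.2; 0.05 pred slope 0.186 at u=370 v=230.7; 0.1 pred slope 0.231 at u=370 v=232.2; 0.6 pred slope 0.753 at u=370 v=249.7; 
measured slope 0.793 v=247.9
```

>>> {"api": "send_rows", "payload": {"increments": [[[0, 0, -1], [0, 0, 0], -1], [[0, 0, -2], [0, 0, 0], -1], [[0, 0, -3], [0, 0, 0], -1], [[0, 0, -4], [0, 0, 0], -1], [[0, 0, -5], [0, 0, 0], -1], [[0, 0, -6], [0, 0, 0], -1], [[0, 0, -6], [0, 0, 0], -1], [[0, 0, -6], [0, 0, 0], -1]]}}

```text
clock: 10.88
eef_pos: [0.4866, 0.082, 0.1362]
tool_rot: [1.652, 2.672, -0.0]
force: [8.4, -4.6, -8.9]
gripper_width: 0.0159
finger_force: 58.0
```

```bash
python3 ang.py; python3 - <<'E'
from h import *
p=brk([.0368,.116,.30]);print("raise",plan(p,downrot(YAW)))
s=get_state();s=dict(s);s["eef_pos"]=p
print("to bolt",plan(brk([-.003,0,.26]),downrot(YAW-90),s))
c=cams.camera("side");cv2.imwrite("pics/s2.png",cv2.resize(c["image"][190:330,230:370],(560,560)))
E
```

```text
bar slope angle -0.002  axis z 0.1426 12 pixels 436
10.925 [0.4866 0.0819 0.1362] 0.016188389088086466 57.99458205699921 [ 8.3 -4.5 -9. ]
-0.05 pred slope 0.097 at u=370 v=227.7; 0 pred slope 0.142 at u=370 v=229.2; 0.05 pred slope 0.186 at u=370 v=230.7; 0.1 pred slope 0.231 at u=370 v=232.2; 0.6 pred slope 0.753 at u=370 v=249.7; 
measured slope 0.134 v=226.7
raise (array([   0.8,   -0.4, -163.8]), array([-0.,  0., -0.]))
to bolt (array([-116. ,  -39.7,   40.1]), array([ 0.,  0., 90.]))
```

View pics/s2.png

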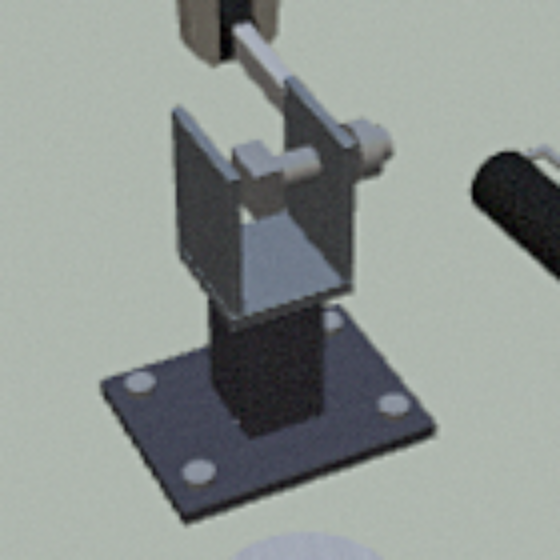

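The arm is now level to about -0.02 rad. In the side view the head, at crop (258,180), stands upright and the gap is clear. The earlier dark spot was the pad seen through the channel. I'll release and go straight to the bolt.

>>> {"api": "send_rows", "payload": {"increments": [[[0, 0, 0], [0, 0, 0], -0.2], [[0, 0, 0], [0, 0, 0], -0.2], [[0, 0, -30], [0, 0, 0], -0.1], [[0, 0, -80], [0, 0, 5], 0.1], [[-20, -7, -92], [0, 0, 15], 0.1], [[-50, -18, -92], [0, 0, 25], 0.1], [[-80, -28, -92], [0, 0, 35], 0.1], [[-105, -37, -92], [0, 0, 45], 0.1], [[-115, -40, -92], [0, 0, 55], 0.1], [[-115, -40, -92], [0, 0, 65], 0.1], [[-115, -40, -92], [0, 0, 75], 0.1], [[-115, -40, -92], [0, 0, 84], 0.1]]}}

```text
clock: 12.48
eef_pos: [0.5021, -0.0385, 0.2289]
tool_rot: [-3.018, -0.873, -0.0]
force: [0.5, -0.6, -0.2]
gripper_width: 0.0514
finger_force: 0.0
```

>>> {"api": "send_rows", "payload": {"increments": [[[0, 0, 0], [0, 0, 6], 0.1], [[0, 0, 0], [0, 0, 6], 0.1], [[0, 0, 0], [0, 0, 6], 0.1]]}}

```text
clock: 12.85
eef_pos: [0.5021, -0.0384, 0.2289]
tool_rot: [3.057, 0.726, 0.0]
force: [-0.6, -0.5, 0.1]
gripper_width: 0.0513
finger_force: 0.0
```

```bash
python3 ang.py|head -2; python3 - <<'E'
from h import *
c=cams.camera("wrist");cv2.imwrite("pics/w2.png",c["image"]);np.savez("w2.npz",**c)
print(plan(brk([-.003,0,.129]),downrot(YAW-90)),brk([-.003,0,.129]))
P=pts(c);Q=P-B;a=np.radians(YAW);lx=Q[...,0]*np.cos(a)+Q[...,1]*np.sin(a);ly=-Q[...,0]*np.sin(a)+Q[...,1]*np.cos(a);z=P[...,2]
n=lambda A:np.round(np.percentile(A,[3,50,97]),4)
t=(z>.162)&(z<.174)&(np.abs(lx)<.045)&(np.abs(ly)<.045)
for sg in(-1,1):
    k=t&(lx*sg>.01);print("cheek",sg,k.sum(),n(lx[k]) if k.sum() else"",n(ly[k]) if k.sum() else"")
k=(z>.146)&(z<.158)&(np.abs(lx)<.02)&(np.abs(ly)<.03);print("head",k.sum(),*([n(lx[k]),n(ly[k]),n(z[k])] if k.sum() else[]))
E
```

```text
bar slope angle 0.016  axis z 0.1420 12 pixels 355
12.9 [ 0.5021 -0.0384  0.2288] 0.051326960908997084 0.0 [-0.   0.2  0.6]
(array([-0.2,  0.6, 99.8]), array([ 0. , -0. ,  0.1])) [ 0.50221754 -0.03904328  0.129     ]
cheek -1 1019 [-0.0301 -0.0264 -0.0243] [-0.028  -0.0001  0.0282]
cheek 1 993 [0.0241 0.0272 0.0295] [-0.0279  0.      0.0281]
head 1069 [-0.01    0.0004  0.0179] [-0.0111 -0.0001  0.0109] [0.1463 0.1513 0.1528]
```

View pics/w2.png

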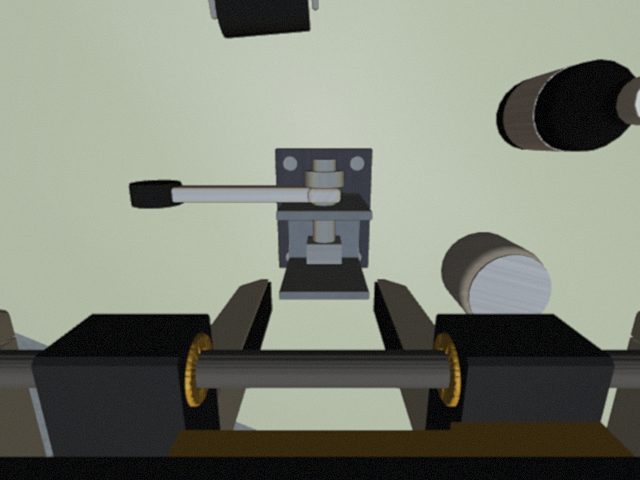

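In the wrist view the head, at (323,250), is centred between the cheeks and in line with the fingers. The bracket frame agrees with it to under 1 mm. I'll descend now.

>>> {"api": "send_rows", "payload": {"increments": [[[0, 0.5, 35], [0, 0, 0], 0.1], [[0, 0.5, 60], [0, 0, 0], 0.1], [[0, 0.5, 80], [0, 0, 0], 0.1], [[0, 0.5, 92], [0, 0, 0], 0.1], [[0, 0.5, 100], [0, 0, 0], 0.1], [[0, 0.5, 100], [0, 0, 0], 0.1], [[0, 0.5, 100], [0, 0, 0], -1], [[0, 0.5, 100], [0, 0, 0], -1], [[0, 0.5, 100], [0, 0, 0], -1], [[0, 0.5, 100], [0, 0, 0], -1], [[0, 0.5, 100], [0, 0, 0], -1], [[0, 0.5, 100], [0, 0, 0], -1]], "squeeze": 58}}

```text
clock: 14.45
eef_pos: [0.5026, -0.0392, 0.129]
tool_rot: [3.057, 0.722, 0.001]
force: [2.9, -4.7, 2.0]
gripper_width: 0.0236
finger_force: 58.0
```

>>> {"api": "send_rows", "payload": {"increments": [[[0, 0, 0], [0, 0, 0], -1], [[0, 0, 0], [0, 0, 0], -1], [[0, 0, 0], [0, 0, 0], -1], [[0, 0, 0], [0, 0, 0], -1]]}}

```text
clock: 14.95
eef_pos: [0.5026, -0.0392, 0.129]
tool_rot: [3.057, 0.722, 0.001]
force: [3.4, -4.7, 3.1]
gripper_width: 0.0235
finger_force: 58.0
```

```bash
python3 ang.py; python3 - <<'E'
from h import *
s=get_state();print(plan(brk([-.003,0,.129]),downrot(YAW-90)),s["moment"].round(2))
c=dict(np.load("scene_l.npz"));d=cams.camera("side")
cv2.imwrite("pics/f.png",np.hstack([cv2.resize(c["image"][140:300,290:450],(400,400)),cv2.resize(d["image"][170:310,230:370],(400,400))]))
E
```

```text
bar slope angle 0.036  axis z 0.1423 12 pixels 435
15.0 [ 0.5026 -0.0392  0.129 ] 0.023553051018436705 57.99914360046387 [ 2.3 -4.5  1.4]
-0.05 pred slope 0.097 at u=370 v=227.7; 0 pred slope 0.142 at u=370 v=229.2; 0.05 pred slope 0.186 at u=370 v=230.7; 0.1 pred slope 0.231 at u=370 v=232.2; 0.6 pred slope 0.753 at u=370 v=249.7; 
measured slope 0.145 v=228.1
(array([-0.2, -0.3,  0. ]), array([ 0., -0., -0.])) [-0.95 -0.41  0.01]
```

View pics/f.png

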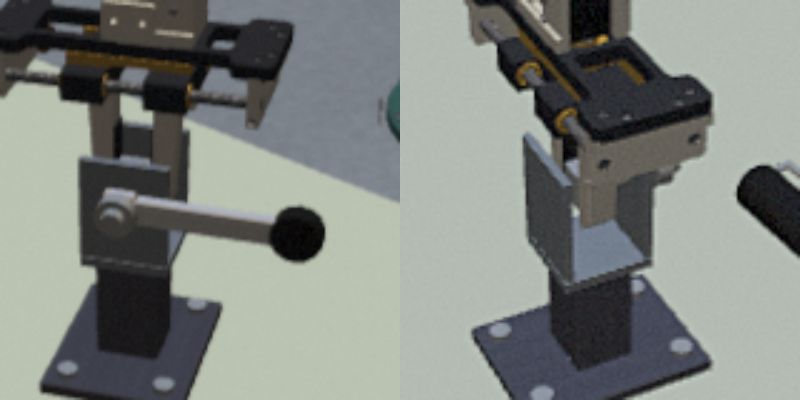

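The fingers hold the flats at a width of 23.6 mm and 58 N, and the arm looks level with the pad at crop (297,233). I'll check that the grip holds steady.

>>> {"api": "send_rows", "payload": {"increments": [[[0, 0, 0], [0, 0, 0], -1], [[0, 0, 0], [0, 0, 0], -1], [[0, 0, 0], [0, 0, 0], -1], [[0, 0, 0], [0, 0, 0], -1], [[0, 0, 0], [0, 0, 0], -1], [[0, 0, 0], [0, 0, 0], -1], [[0, 0, 0], [0, 0, 0], -1], [[0, 0, 0], [0, 0, 0], -1], [[0, 0, 0], [0, 0, 0], -1], [[0, 0, 0], [0, 0, 0], -1], [[0, 0, 0], [0, 0, 0], -1], [[0, 0, 0], [0, 0, 0], -1]]}}

```text
clock: 16.55
eef_pos: [0.5026, -0.0392, 0.129]
tool_rot: [3.057, 0.722, 0.001]
force: [2.5, -4.2, 1.6]
gripper_width: 0.0238
finger_force: 58.0
```

```bash
python3 ang.py; python3 m3.py
```

```text
bar slope angle 0.017  axis z 0.1413 12 pixels 435
16.6 [ 0.5026 -0.0392  0.129 ] 0.023442966969354107 57.99908995628357 [ 2.7 -4.9  2.4]
-0.05 pred slope 0.097 at u=370 v=227.7; 0 pred slope 0.142 at u=370 v=229.2; 0.05 pred slope 0.186 at u=370 v=230.7; 0.1 pred slope 0.231 at u=370 v=232.2; 0.6 pred slope 0.753 at u=370 v=249.7; 
measured slope 0.150 v=228.0
16.6 [ 0.5026 -0.0392  0.129 ] maxvel 0.002
scene pad px [408.5 233.3] [398 223  22  21 355] lx 0.0333..0.0468 ly 0.1017..0.1302 z 0.1279..0.1549 mean [0.0429 0.1161 0.1431]
wrist pad px [ 40.2 227.5] [   0  203   95   51 3485] lx 0.0299..0.0443 ly 0.0993..0.1238 z 0.1331..0.1556 mean [0.0386 0.1104 0.1499]
```

The angle is about 0 and steady: the pad centre measures 0.141–0.143 m high, which counts as level. Handing in.

```bash
python3 -c "
from rig import close_job
print(close_job())"
```

```text
the job is handed in; nothing more can be done
None
```

I lifted the arm back to level by its pad (one re-grip after the pad slipped), released it, and handed in at about 17 s still gripping the bolt head across its flats at 58 N; the arm measured level to within about 0.02 rad and steady, and I did not touch the tin, bottle or hand roller.

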